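# Clamp the stone sample: swing the strap over, cam lever down

## Robot

A 6-joint arm with a two-finger parallel gripper is mounted at the origin on the work surface. World frame = base frame: x ahead of the robot, y to its left, z up, the work surface at z = 0. Lengths are in m, angles in rad, forces in N, time in s.
With the tool pointing down it reaches from about 0.375 to 0.9 m from the base axis. Payload 3.1 kg.
Tool frame: the origin (TCP) lies between the finger pads; the fingertips stand 19 mm ahead of it and the grasp point (between the pads) is the TCP; z points along the fingers, y is the direction in which the jaws open and shut (so a half turn about z gives the same grasp; the last joint's range is limited). The gripper opens to 85 mm and grips with 20 to 120 N. Pads are 22 mm wide; open, the fingers measure 114 mm over their backs; the gripper's body (76 mm by 85 mm) begins 54 mm behind the grasp point. The pads swing forward as they close: fully open they stand 13 mm farther back than shut.
Start: joints at [-1.472, 0.527, 1.433, -0, 1.181, -0.178], TCP at [0.171, -0.601, 0.25] pointing down, gripper open.
Joint ranges: [-3.08, 3.08], [-0.75, 2.2], [0.22, 2.44], [-1.43, 4.57], [0, 2.65], [-2.85, 2.85]. Speed limits (rad/s): [2.79, 2.79, 3.14, 3.14, 3.14, 3.14].

## Interface

Orientations are given as a unit quaternion [x, y, z, w].
In Python, from station import manip, optics, job gives the robot as it stands.
- The arm moves only by the shell command python3 -m inch 'ROWS' [OPENING] [FORCE]. ROWS is JSON, one flat list of numbers, 4 for each row, row after row: the shift along the world's x, y, z in cm, then the turn about the world's z in rad. A call has 1 to 20 rows; each row shifts and turns the commanded pose from where the row before left it; what a row does not reach is not made up. A row lasts 1/8 s, in which the tool goes at most 62.5 mm and 10.7 degrees, less where a joint would pass 70% of its speed; a pose out of reach is approached as far as the arm can. A call with a gripper value outside its range is refused whole. OPENING is the opening in per cent of the stroke, from 0 (shut) to 100 (fully open), set as the call begins (- or left out, the last holds). The fingers move at their own pace and stop on an object; FORCE is the grip in N (left out, the last holds). Time passes only in rows, so rows that do not move let the fingers close. It gives the time, the measured TCP pose, the force and the opening at its end, in the units of the state.
- manip.sense(): the state, without advancing time (a new reading comes with each control period).
- optics.snapshot(name): name is "scene" or "top" or "wrist"; returns (picture, depth): 384x512x3 uint8, red, green, blue; 384x512 float32, m along the optical axis (not along the pixel's ray), 0 where there is no reading.
- optics.camera_model(name): a dict with "mtx" (3x3 intrinsics, pixels), "dist_coeffs" ([k1, k2, p1, p2, k3] as OpenCV has them; the pictures are not rectified), "camera_from_world" (4x4, takes a point from world to camera coordinates); the wrist camera has in their place "tool_from_camera" (4x4, takes a point from camera to tool coordinates, whose origin is the TCP and whose axes are the flange's). Camera axes: x right, y up, looking along -z (the intrinsics and any distortion apply to the point x, -y, -z); pixel columns grow to the right and rows downward; lengths in m; the calibration is good to about 2 mm. A picture is of the moment at which its call begins: read the wrist's pose just before it. camera_model takes no time and is no camera call.
- job.sign_off(): hands the job in, once; it reports no verdict.
The state is a dict: "t": time; "q": joint angles; "qd": joint speeds; "tau": joint torques, N m; "tcp_pos": TCP position; "tool_rot": TCP orientation; "force": force on the tool from outside, world axes, zero at the start; "ft_torque": the same for the moment, N m; "finger_gap": opening from 0.0 (shut) to 1.0 (fully open).
Only numpy, scipy, OpenCV 4.12 (cv2) and the standard library are available. Lean on these libraries where they do the work, as an engineer would, in place of code of your own. Each camera call takes 0.05 s, during which the arm holds its last target.

## Task

Clamp the sandstone block on the clamping board: with the outside of a finger, swing the parked steel strap round over the stone until it comes up against its stop, and only then push its cam lever fully down with a fingertip. Only push: do not pick anything up, leave the stone lying where it is against its fences, do not disturb the other things, and finish with the robot's hand clear.

Things in the scene. Friction and masses are not known exactly. Their poses are not given: they have to be found in the camera images.
- board: Fixed plywood clamping board 220 x 240 x 18 mm (from -50 to 170 mm in its x, -110 to 130 in its y) with a steel pivot post and two low steel fences (tops 33 mm above the bench) that bound the stone towards the post and on the -y side. Origin: on the post's vertical axis at bench level. x points from the post over the middle of the stone, y left of that, z up.
- strap (a joint): Swing of the clamp strap about the post's axis, rad: 0 = parked, pointing 1.5 rad to the left (+y) of the board's x axis; grows clockwise seen from above to 1.5 = against its stop pin (9 mm thick, beside the post), pointing along the board's x axis over the stone (its direction in the board's frame is 1.5 minus the value). Stiff (about 0.12 Nm), stays where left. Starts between 0 and 0.5.
- strap_mid (a point): Point on the strap's centre line, 51.5 mm out from the post's axis, half-way up (85 mm above the bench). The strap is a pair of steel bars, together 34 mm wide, from 15 mm behind the axis to 118 mm out; underside 75, top 95 mm above the bench, 12 mm above the stone's top. The nut on the post reaches 107 mm.
- lever (a joint): Cam lever at the strap's outer end, rad: 0 = open, handle 0.9 rad above level, leaning outwards away from the post; grows as it is pushed down to 0.9 = fully down, handle level, pointing straight out past the strap's end. Stiff (about 0.16 Nm), stays where left. Over the last two fifths its cam bears on the stone and pushing gets harder. Starts between 0 and 0.15.
- lever_pin (a point): Middle of the lever's pin, its pivot, level across the strap: 105 mm out from the post's axis on the strap's centre line, 85 mm above the bench.
- lever_pad (a point): Centre of the upper face of the black pad at the lever's end: pad 36 mm along the lever, 26 wide, 12 thick. The point is 72 mm along the lever from its pin and 14 mm to the upper side of the line through the pin; with the clamp closed 99 mm above the bench and 177 mm out from the post's axis.
- stone: Loose sandstone block, 70 mm along the board's x, 90 mm along its y, 45 mm high, about 0.6 kg, lying on the plywood beside the two fences under the closed strap; its top is 63 mm above the bench. Origin: centre of its underside. Must stay put.
- rub_block: Loose grey rubbing block 55 x 32 x 24 mm on the plywood to the right of the post. Origin: centre of its underside. Leave alone.
- wedge: Loose small wooden block 45 x 24 x 18 mm on the plywood left of the stone; the strap passes 39 mm above it. Origin: centre of its underside. Leave alone.
- hammer: Hammer, 270 mm long, lying on the bench at the right. Leave alone.
- brush: Bench brush lying on the bench at the left. Leave alone.
- pot: Open steel cup, 72 mm across and 90 mm high, standing far left. Origin: centre of its underside. Leave alone.
- offcut: Stone offcut 75 x 60 x 42 mm, far right on the bench. Origin: centre of its underside. Leave alone.
- square: Steel try square, blade 240 x 28 x 5 mm, stock 110 mm long and 12 mm high, lying flat beyond the board. Leave alone.
Mind the look-alikes: they are no part of the job. Leave any red or turquoise look-alike of the stone alone.

How it is judged:
On the way, in this order (a step that is already met when the one before it is completed fails the run):
1. the strap is over the stone at its stop, the cam lever still up (value of joint strap above 1.4 rad and value of joint lever below 0.5 rad), for 0.2 s.
2. the cam lever is fully down with the strap still over the stone (value of joint strap above 1.4 rad and value of joint lever above 0.84 rad), for 0.2 s.
At the end, for the whole second after the job is handed in: The strap is within 0.1 rad of its stop over the stone, the cam lever within 0.06 rad of fully down with its cam bearing on the stone (over 2 N), both at rest, and the stone lies within 12 mm of where it began (all of step 2 and velocity of joint strap between -0.05 and 0.05 rad/s and velocity of joint lever between -0.05 and 0.05 rad/s and distance of stone from where it was at the start of the episode below 0.012 m and linear speed of stone below 0.02 m/s and contact force between stone and lever above 2 N); the robot touches nothing.
It fails at once if the cam lever is pushed down before the strap is over the stone (value of joint lever above 0.6 rad and value of joint strap below 1.3 rad).
It fails at once if the stone is lifted, tipped or shoved out of its place (20 mm) (distance of stone from where it was at the start of the episode above 0.02 m or angle between stone's own z axis and vertical above 0.2 rad).
It fails at once if another thing is picked up or moved (25 mm) (distance of any of rub_block, wedge, hammer, brush, pot, offcut, square from where it was at the start of the episode above 0.025 m).
It also fails if it takes over 51 s, if anything falls off the work surface, if the arm or the gripper's body presses on something with over 40 N, if the wrist force passes 120 N, or if a joint passes its speed limit or range.

## Working session

There is one attempt and no reset: what is moved stays moved. The work goes in short steps, Python scripts to look and compute and a shell command to move; the robot and the scene stay as the last step left them, time stands still between calls to the robot, and variables do not carry over. Pictures are saved under pics/ and viewed, and the job is handed in when it is done.

```bash
ls; mkdir -p pics; cat > h.py <<'E'
import numpy as np, cv2
from station import manip, optics, job
def cam(name):
    m=optics.camera_model(name);return np.array(m["mtx"]),np.array(m["dist_coeffs"]),m
def cfw(name):
    K,D,m=cam(name)
    return K,D,np.array(m["camera_from_world"])
def proj(name,P,T=None):
    K,D,m=cam(name)
    T=np.array(m["camera_from_world"]) if T is None else T
    P=np.atleast_2d(P);c=P@T[:3,:3].T+T[:3,3];c=c*[1,-1,-1]
    return cv2.projectPoints(c,np.zeros(3),np.zeros(3),K,D)[0][:,0]
def ray(name,uv,T=None):
    K,D,m=cam(name)
    T=np.array(m["camera_from_world"]) if T is None else T
    u=cv2.undistortPoints(np.array(uv,float).reshape(-1,1,2),K,D)[:,0]
    d=np.c_[u[:,0],-u[:,1],-np.ones(len(u))]
    R=T[:3,:3];o=-R.T@T[:3,3]
    return o,d@R     # depth along axis multiplies d
def onplane(name,uv,z,T=None):
    o,d=ray(name,uv,T);return o+d*((z-o[2])/d[:,2])[:,None]
def bydepth(name,uv,dep,T=None):
    o,d=ray(name,uv,T);uv=np.array(uv,int).reshape(-1,2)
    return o+d*dep[uv[:,1],uv[:,0]][:,None]
E
python3 - <<'E'
from h import *
print(manip.sense())
for n in("scene","top"):
    p,d=optics.snapshot(n);cv2.imwrite(f"pics/{n}0.png",cv2.resize(p[:,:,::-1],(800,600)));np.savez(f"pics/{n}0.npz",p=p,d=d)
    T=cfw(n)[2];print(n,-T[:3,:3].T@T[:3,3])
E
```

```text
pics
{'t': 0.0, 'q': array([-1.47149974e+00,  5.28483824e-01,  1.43389560e+00,  2.14039980e-05,
        1.18141322e+00, -1.78526146e-01]), 'qd': array([ 2.17984235e-04,  1.67410530e-03, -8.02461384e-05, -7.31380572e-04,
        2.18614665e-04,  1.68152337e-04]), 'tau': array([-2.88963733e-03, -4.42362213e+01, -1.78024507e+01, -2.68997892e-04,
        8.46293871e-03, -1.73140734e-05]), 'tcp_pos': array([ 0.17136407, -0.60034658,  0.24932487]), 'tool_rot': array([ 9.90367285e-01,  1.38460933e-01,  5.34533844e-05, -1.09874202e-03]), 'force': array([ 0.84129635, -0.7634603 , -0.45583245]), 'ft_torque': array([-0.02314005,  0.03637278, -0.01465927]), 'finger_gap': 1.0014954444079114}
scene [1.53907434 0.10496299 1.35047736]
top [ 3.99907991e-01 -7.14003395e-04  1.52910986e+00]
```

View pics/scene0.png

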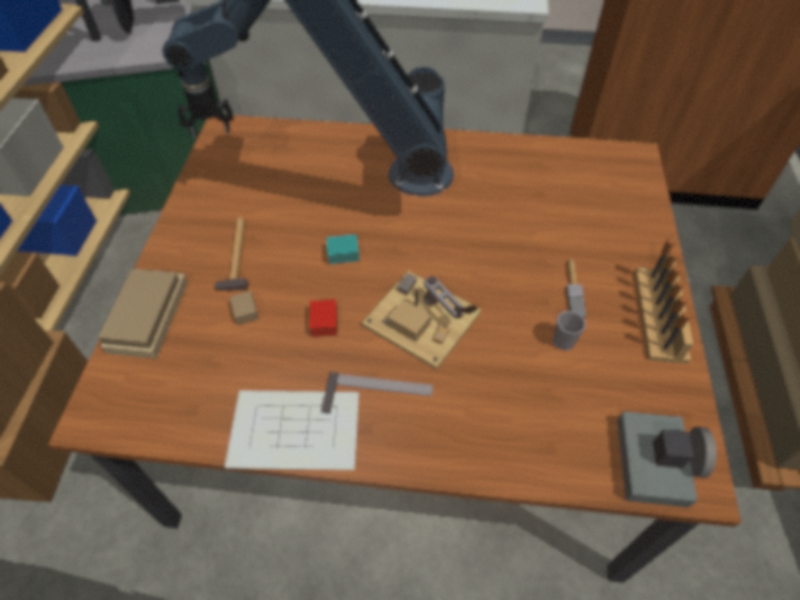

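View pics/top0.png

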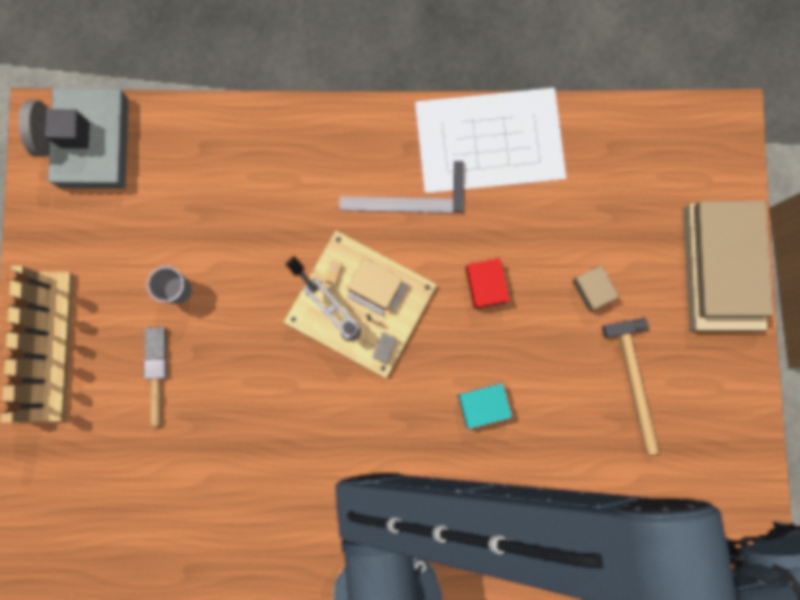

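The clamping board is at about (360,305) in the top view: post at (348,328), strap pointing up-left, black pad at (295,266), stone at (376,283). The look-alikes are red (488,283), turquoise (485,405) and the offcut (597,288). Only the sandstone block on the board fits, since it lies by the post and its fences. I'll enlarge it to confirm.

```bash
python3 - <<'E'
from h import *
for n,(u0,u1,v0,v1) in {"top":(175,290,140,250),"scene":(225,315,165,240)}.items():
    z=np.load(f"pics/{n}0.npz");c=z["p"][v0:v1,u0:u1,::-1]
    s=min(800//(u1-u0),600//(v1-v0));cv2.imwrite(f"pics/{n}_crop.png",cv2.resize(c,None,fx=s,fy=s,interpolation=cv2.INTER_CUBIC));print(n,s)
    d=z["d"]
    vv,uu=np.mgrid[v0:v1,u0:u1];P=bydepth(n,np.c_[uu.ravel(),vv.ravel()],d)
    H=P[:,2].reshape(uu.shape);g=np.clip(H/0.14*255,0,255).astype(np.uint8)
    cv2.imwrite(f"pics/{n}_h.png",cv2.resize(cv2.applyColorMap(g,cv2.COLORMAP_JET),None,fx=s,fy=s,interpolation=cv2.INTER_NEAREST))
E
```

```text
top 5
scene 8
```

View pics/top_crop.png

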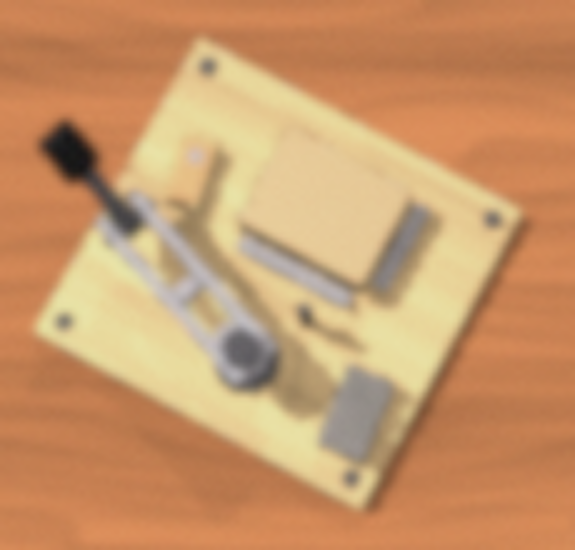

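View pics/top_h.png

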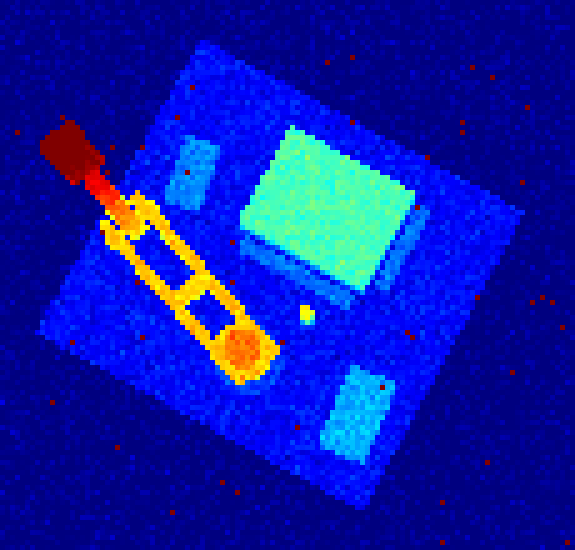

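View pics/scene_crop.png

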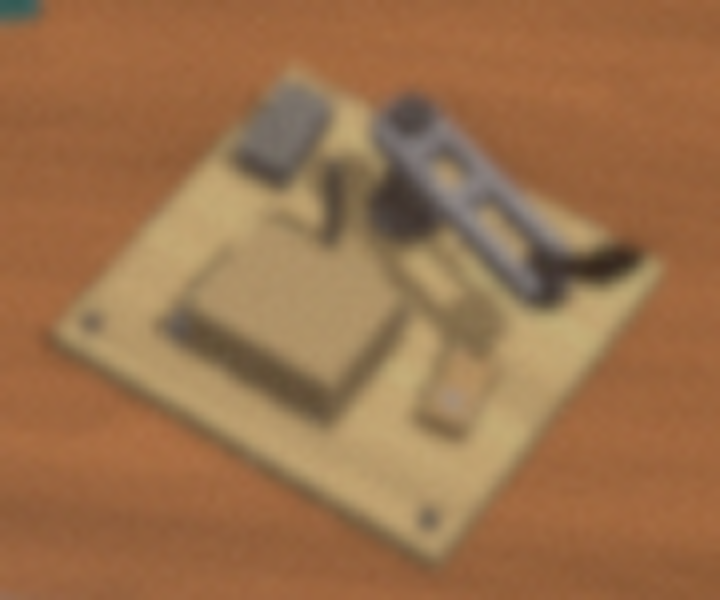

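The crop shows the post and nut at (243,348), the strap running up-left to the lever with its black pad at (70,150), and the stone at (325,215) against two fences. The stop pin is at (305,315), the rubbing block lower right and the wedge upper left. This is the right stone. Next I measure positions.

```bash
python3 - <<'E'
from h import *
z=np.load("pics/top0.npz");u0,u1,v0,v1=175,290,140,250
vv,uu=np.mgrid[v0:v1,u0:u1];P=bydepth("top",np.c_[uu.ravel(),vv.ravel()],z["d"]);H=P[:,2].reshape(uu.shape)
def comp(lo,hi,near,n=None):
    m=((H>lo)&(H<hi)).astype(np.uint8)
    m=cv2.morphologyEx(m,cv2.MORPH_OPEN,np.ones((2,2),np.uint8)) 
    k,l,s,c=cv2.connectedComponentsWithStats(m)
    i=1+np.argmin([np.hypot(*(c[j]-np.array(near)/5)) if s[j,4]>12 else 1e9 for j in range(1,k)])
    return P[(l==i).ravel()]
def rep(nm,q):
    r=cv2.minAreaRect((q[:,:2]*1000).astype(np.float32));print(nm,len(q),q.mean(0).round(4),"med z",np.median(q[:,2]).round(4),"rect c",np.round(r[0],1),np.round(r[1],1),round(r[2],1))
rep("nut",comp(.1,.113,(243,348)))
rep("pad",comp(.14,.2,(70,150)))
rep("stone",comp(.055,.07,(325,215)))
rep("wedge",comp(.03,.045,(190,175)))
rep("rub",comp(.037,.05,(357,415)))
s=comp(.085,.104,(185,280));rep("strap",s)
b=P[(P[:,2]>.011)&(P[:,2]<.16)]
m=(((H>.011)&(H<.16)).astype(np.uint8));m=cv2.morphologyEx(m,cv2.MORPH_OPEN,np.ones((3,3),np.uint8))
# board edges: corners in crop px
for nm,c in dict(tl=(202,39),tr=(523,212),br=(365,510),bl=(38,328)).items():
    print(nm,onplane("top",[(c[0]/5+u0-.4,c[1]/5+v0-.4)],.018).round(4))
# scene triangulation of nut & pad vs top
# 8x crop: nut (412,113), pad (615,262); top 5x: nut (243,348), pad(70,150)
for nm,a,b in(("nut",(243,348),(412,113)),("pad",(70,150),(612,262))):
    o1,d1=ray("top",[(a[0]/5+u0-.4,a[1]/5+v0-.4)]);o2,d2=ray("scene",[(b[0]/8+225-.44,b[1]/8+165-.44)])
    A=np.c_[d1[0],-d2[0]];t=np.linalg.lstsq(A,o2-o1,rcond=None)[0];p=o1+d1[0]*t[0];q=o2+d2[0]*t[1];print(nm,((p+q)/2).round(4),"gap",np.linalg.norm(p-q).round(4))
E
```

```text
nut 45 [0.5254 0.0717 0.1032] med z 0.1048 rect c [525.5  72.4] [20.9 17.8] 0.2
pad 70 [0.6419 0.1759 0.1454] med z 0.1482 rect c [652.3 175.4] [23.  47.7] 81.9
stone 627 [0.6184 0.0218 0.061 ] med z 0.0626 rect c [621.8  21.1] [86.8 74.1] 61.4
wedge 96 [0.6439 0.1084 0.0325] med z 0.0354 rect c [646.  109.5] [21.8 43.6] 72.5
rub 165 [0.4891 0.0032 0.0481] med z 0.0409 rect c [461.    8.1] [ 39.  117.2] 79.8
strap 289 [0.5653 0.1067 0.0873] med z 0.0945 rect c [564.6 106.1] [129.9  39.4] 40.7
tl [[0.7392 0.1071 0.018 ]]
tr [[ 0.6251 -0.1015  0.018 ]]
br [[0.4333 0.0008 0.018 ]]
bl [[0.5498 0.2107 0.018 ]]
nut [0.5289 0.0744 0.105 ] gap 0.0003
pad [0.6432 0.1768 0.1459] gap 0.0022
```

```bash
python3 -m inch '[2.6,5.2,0,0.032,2.6,5.2,0,0.032,2.6,5.2,0,0.032,2.6,5.2,0,0.032,2.6,5.2,0,0.032,2.6,5.2,0,0.032,2.6,5.2,0,0.032,2.6,5.2,0,0.032,2.6,5.2,0,0.032,2.6,5.2,0,0.032,2.6,5.2,0,0.032,2.6,5.2,0,0.032,2.6,5.2,0,0.032,2.6,5.2,0,0.032,0,0,0,0,0,0,0,0]' 0 40
python3 - <<'E'
from h import *
from scipy.spatial.transform import Rotation as R
s=manip.sense();p,d=optics.snapshot("wrist")
m=optics.camera_model("wrist");X=np.array(m["tool_from_camera"]);print(X.round(3))
W=np.eye(4);W[:3,:3]=R.from_quat(s["tool_rot"]).as_matrix();W[:3,3]=s["tcp_pos"];T=np.linalg.inv(W@X)
np.savez("pics/w1.npz",p=p,d=d,T=T)
cv2.imwrite("pics/w1.png",cv2.resize(p[:,:,::-1],(800,600)))
print(s["t"],s["tcp_pos"],s["q"].round(2),R.from_quat(s["tool_rot"]).as_matrix()[:,0],s["finger_gap"],s["force"])
E
```

```text
t: 2.1
tcp_pos: [0.5345, 0.1269, 0.2497]
tool_rot: [0.935, 0.355, -0.001, -0.0]
force: [1.0, 0.8, 0.0]
finger_gap: -0.0
[[-0.     0.951  0.308  0.079]
 [ 1.     0.    -0.     0.   ]
 [-0.     0.308 -0.951 -0.124]
 [ 0.     0.     0.     1.   ]]
2.1 [0.53454646 0.12690155 0.24967247] [ 0.03  0.43  1.62 -0.    1.09  0.87] [ 0.74746106  0.66430285 -0.00192335] -0.00015495320493804656 [1.00847224 0.82356657 0.03679307]
```

View pics/w1.png

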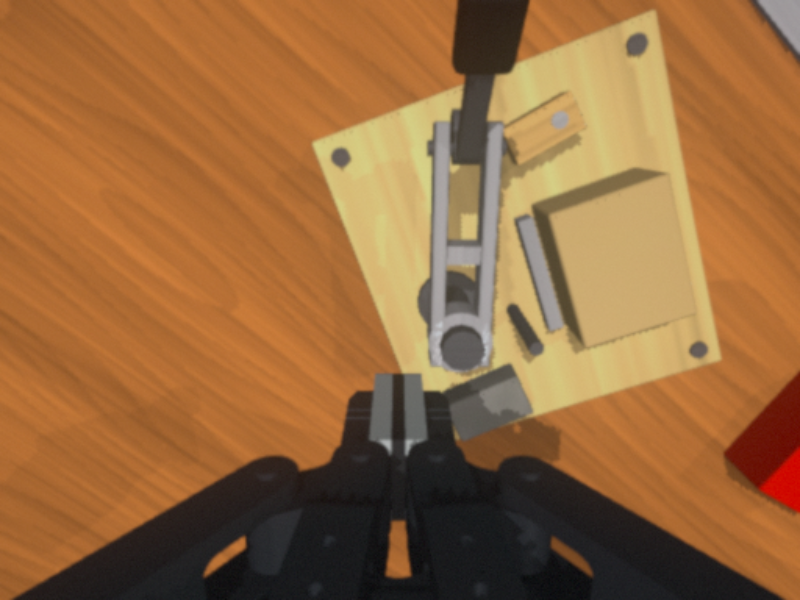

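The wrist view shows the nut at (462,347), the strap bars running up to (469,125), the pad at (492,35), the stop pin at (525,330), and the shut fingertips at (398,375) on the strap's left side. I'll triangulate against the top view.

```bash
python3 - <<'E'
from h import *
z=np.load("pics/w1.npz");T=z["T"]
f=lambda u,v:(u*.64-.18,v*.64-.18)
n=onplane("wrist",[f(462,347)],.107,T)[0]
a=onplane("wrist",[f(437,140),f(497,140),f(440,300),f(489,300)],.095,T)
print("nut",n);print(a)
print("widths",np.linalg.norm(a[0]-a[1]),np.linalg.norm(a[2]-a[3]))
e=(a[0]+a[1])/2;q=(a[2]+a[3])/2;print("angle bars",np.arctan2(*(e-q)[[1,0]]),"post->end",np.arctan2(*(e-n)[[1,0]]))
for nm,uv in dict(nut=(462,347),bar=(460,255),end=(497,125),pad=(490,60),tipL=(375,377),tipR=(422,377)).items():
    u=f(*uv);P=bydepth("wrist",[np.round(u)],z["d"],T)[0];print(nm,P.round(4))
# triangulate nut
u0,v0=175,140
o1,d1=ray("top",[(243/5+u0-.4,348/5+v0-.4)]);o2,d2=ray("wrist",[f(462,347)],T)
t=np.linalg.lstsq(np.c_[d1[0],-d2[0]],o2-o1,rcond=None)[0];print("tri",o1+d1[0]*t[0],o2+d2[0]*t[1])
E
```

```text
nut [0.53040254 0.07647627 0.107     ]
[[0.60011272 0.15862808 0.095     ]
 [0.61986358 0.13628613 0.095     ]
 [0.53973405 0.10016721 0.095     ]
 [0.5575383  0.08013932 0.095     ]]
widths 0.029820451459486627 0.02679753253050474
angle bars 0.7512947170208675 post->end 0.7283109320893295
nut [0.5309 0.0765 0.1081]
bar [0.5651 0.1094 0.0941]
end [0.6247 0.1413 0.096 ]
pad [0.6353 0.1671 0.1396]
tipL [0.5389 0.1386 0.2378]
tipR [0.4729 0.048  0.0189]
tri [0.5291717  0.0746877  0.10218199] [0.52925493 0.0746251  0.10218622]
```

```bash
python3 -m inch '[0.3,2.9,0,0,0,0,-4,0,0,0,-4,0,0,0,-4,0,0,0,-3.2,0,0,0,0,0]' 
python3 - <<'E'
from h import *
from scipy.spatial.transform import Rotation as R
s=manip.sense();p,d=optics.snapshot("wrist")
cv2.imwrite("pics/w2.png",cv2.resize(p[:,:,::-1],(800,600)))
print(s["t"],s["tcp_pos"],s["force"])
E
```

```text
t: 2.9
tcp_pos: [0.5362, 0.1541, 0.0963]
tool_rot: [0.935, 0.354, -0.003, -0.001]
force: [-0.5, -0.3, 0.5]
finger_gap: -0.003
2.9 [0.53621455 0.15414827 0.09634503] [-0.5400591  -0.34861241  0.4967006 ]
```

View pics/w2.png

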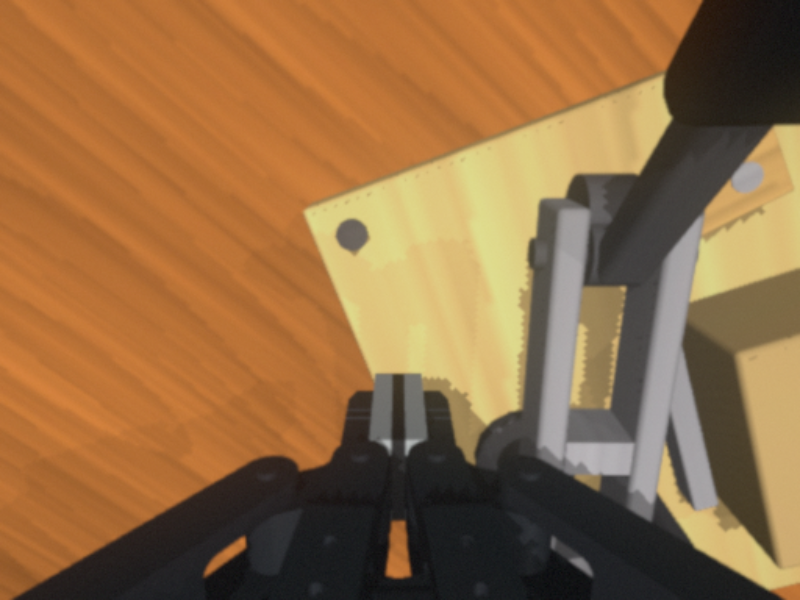

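```bash
python3 - <<'E'
from h import *
post=np.array([.5297,.0752]);r=.06
pt=lambda f,L:post+r*np.array([np.cos(f),np.sin(f)])+L*np.array([-np.sin(f),np.cos(f)])
cur=manip.sense()["tcp_pos"][:2];
ph=[.73]+[.73-.12*i for i in range(1,11)]+[-.5]
prev=cur
for f in ph:
    p=pt(f,.032);print(round(f,2),p.round(4),((p-prev)*100).round(2));prev=p
E
```

```text
0.73 [0.5531 0.1391] [ 1.54 -1.55]
0.61 [0.5605 0.1358] [ 0.75 -0.33]
0.49 [0.5676 0.1317] [ 0.7  -0.41]
0.37 [0.5741 0.1267] [ 0.65 -0.49]
0.25 [0.5799 0.121 ] [ 0.58 -0.57]
0.13 [0.585  0.1147] [ 0.51 -0.63]
0.01 [0.5894 0.1078] [ 0.43 -0.69]
-0.11 [0.5929 0.1004] [ 0.35 -0.74]
-0.23 [0.5954 0.0927] [ 0.26 -0.77]
-0.35 [0.597  0.0847] [ 0.16 -0.8 ]
-0.47 [0.5977 0.0766] [ 0.07 -0.81]
-0.5 [0.5977 0.0745] [ 0.  -0.2]
```

```bash
python3 -m inch '[0.8,-0.8,0,0,0.7,-0.7,0,0,0.75,-0.33,0,-0.12,0.7,-0.4,0,-0.12,0.65,-0.5,0,-0.12,0.58,-0.57,0,-0.12]' 
python3 - <<'E'
from h import *
s=manip.sense();p,d=optics.snapshot("wrist")
cv2.imwrite("pics/w3.png",cv2.resize(p[:,:,::-1],(800,600)))
print(s["t"],s["tcp_pos"],s["force"])
E
```

```text
t: 3.7
tcp_pos: [0.581, 0.1228, 0.0996]
tool_rot: [0.993, 0.12, 0.001, -0.0]
force: [-0.8, 1.4, 1.3]
finger_gap: 0.004
3.7 [0.58101674 0.12281914 0.0995786 ] [-0.76629693  1.40986432  1.34619769]
```

View pics/w3.png

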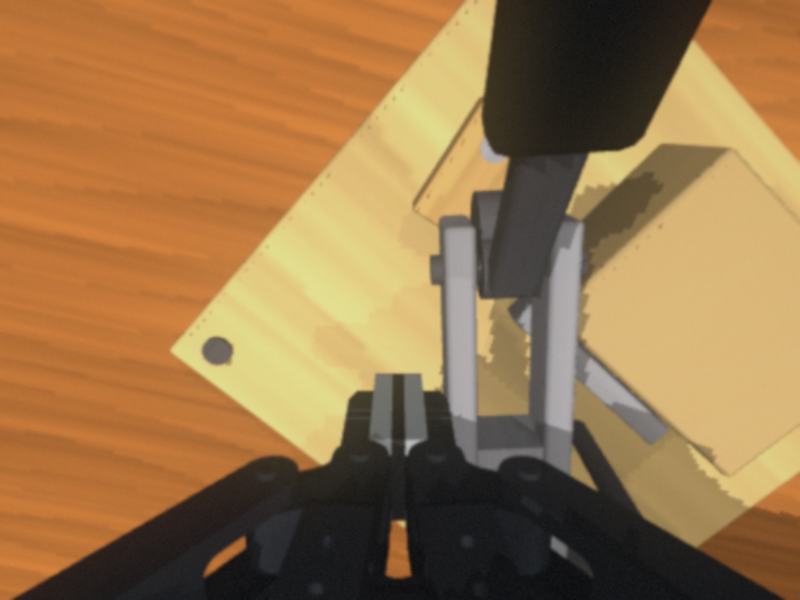

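The strap has swung round in contact with the finger's back at (445,420), the force is small, and the strap sits parallel to the tool. I'll continue to the stop.

```bash
python3 -m inch '[0.51,-0.63,-0.1,-0.12,0.43,-0.69,-0.1,-0.12,0.35,-0.74,0,-0.12,0.26,-0.77,0,-0.12,0.16,-0.8,0,-0.12,0,-0.5,0,-0.09]' 
python3 - <<'E'
from h import *
s=manip.sense();p,d=optics.snapshot("wrist");q,_=optics.snapshot("top")
cv2.imwrite("pics/w4.png",cv2.resize(p[:,:,::-1],(800,600)))
c=q[140:250,175:290,::-1];cv2.imwrite("pics/t4.png",cv2.resize(c,None,fx=5,fy=5,interpolation=cv2.INTER_CUBIC))
print(s["t"],s["tcp_pos"],s["tool_rot"],s["force"])
E
```

```text
t: 4.5
tcp_pos: [0.5998, 0.0812, 0.0977]
tool_rot: [0.975, -0.221, 0.003, -0.001]
force: [2.3, 1.7, -0.4]
finger_gap: 0.0
4.5 [0.59983831 0.08124218 0.09771347] [ 9.75194830e-01 -2.21328424e-01  2.84418614e-03 -8.26114199e-04] [ 2.29092098  1.68582665 -0.41113274]
```

View pics/w4.png

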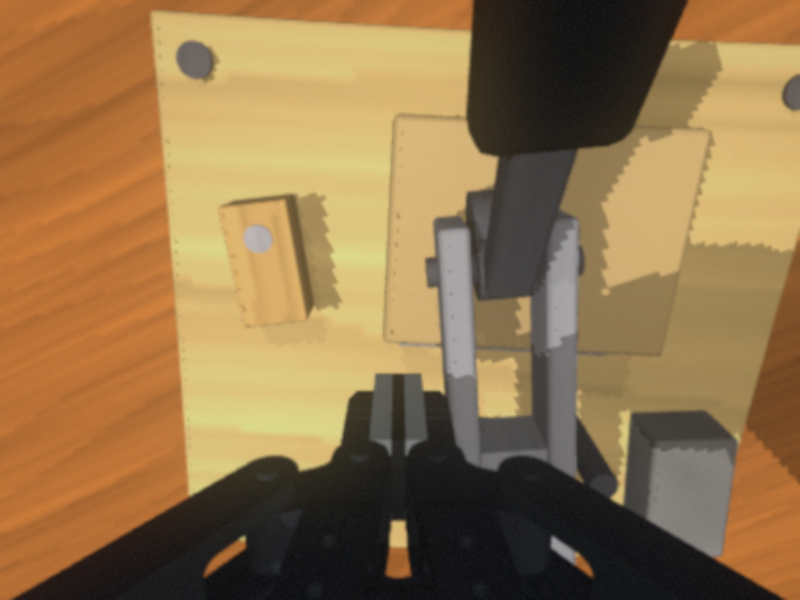

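View pics/t4.png

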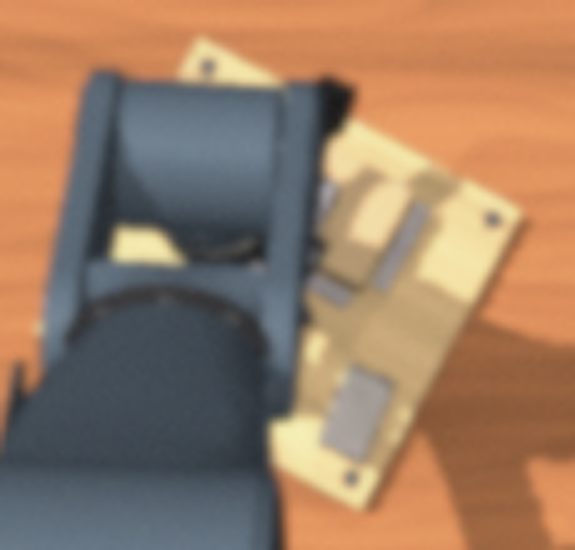

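Nearly there: the strap's right bar is almost at the stop pin (585,450), and the stone (545,235) is undisturbed. I'll push gently on while watching the force.

```bash
python3 -m inch '[-0.15,-0.3,0,-0.05,-0.15,-0.3,0,0,0,0,0,0]'; python3 -m inch '[-0.1,-0.2,0,0,0,0,0,0]' ; python3 -m inch '[-0.1,-0.2,0,0,0,0,0,0]'
python3 - <<'E'
from h import *
s=manip.sense();p,d=optics.snapshot("wrist")
cv2.imwrite("pics/w5.png",cv2.resize(p[:,:,::-1],(800,600)))
print(s["t"],s["tcp_pos"],s["tool_rot"],s["force"])
E
```

```text
t: 4.97
tcp_pos: [0.5949, 0.0755, 0.0968]
tool_rot: [0.97, -0.244, 0.001, -0.0]
force: [1.5, 1.2, 0.1]
finger_gap: -0.0
t: 5.22
tcp_pos: [0.5943, 0.074, 0.0968]
tool_rot: [0.97, -0.245, 0.001, -0.001]
force: [3.5, 3.7, 2.3]
finger_gap: 0.003
t: 5.48
tcp_pos: [0.5942, 0.0738, 0.0968]
tool_rot: [0.969, -0.245, 0.002, -0.002]
force: [5.8, 8.9, -0.4]
finger_gap: -0.002
5.475 [0.59424729 0.07380714 0.09683474] [ 0.96947366 -0.24517628  0.00198075 -0.00234325] [ 5.81364066  8.91719773 -0.4267797 ]
```

View pics/w5.png

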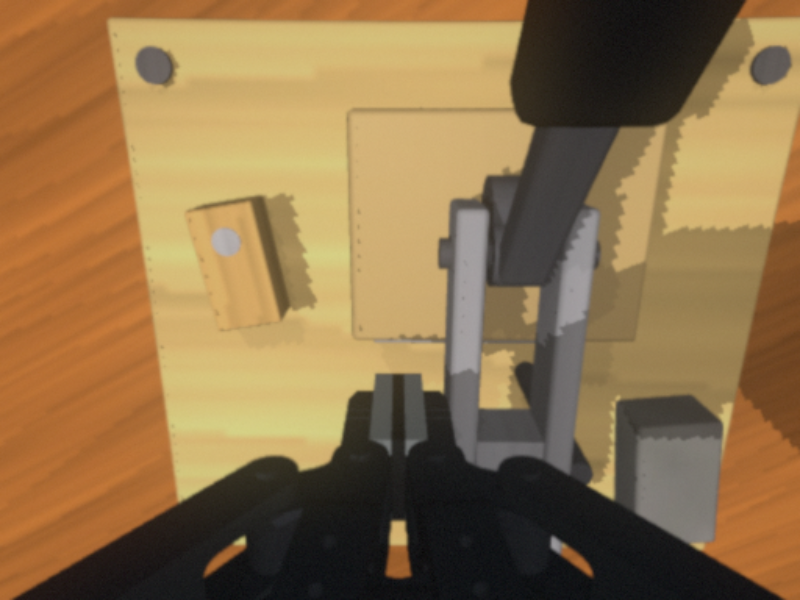

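The force rose to about 10 N with no further motion, so the strap is at its stop, parallel to the board's x axis. I'll back off to the left, rise, and check.

```bash
python3 -m inch '[0.5,0.9,0,0,0.7,1.3,0,0,0,0,5,0,0,0,5,0,-1.5,-1,5,0,0,0,0,0]'
python3 - <<'E'
from h import *
from scipy.spatial.transform import Rotation as R
s=manip.sense();p,d=optics.snapshot("wrist")
m=optics.camera_model("wrist");X=np.array(m["tool_from_camera"])
W=np.eye(4);W[:3,:3]=R.from_quat(s["tool_rot"]).as_matrix();W[:3,3]=s["tcp_pos"];T=np.linalg.inv(W@X)
np.savez("pics/w6.npz",p=p,d=d,T=T)
cv2.imwrite("pics/w6.png",cv2.resize(p[:,:,::-1],(800,600)))
print(s["t"],s["tcp_pos"],s["tool_rot"],s["force"])
E
```

```text
t: 6.28
tcp_pos: [0.5905, 0.0836, 0.2504]
tool_rot: [0.97, -0.245, 0.003, -0.0]
force: [0.6, -1.0, -0.0]
finger_gap: 0.0
6.275 [0.59050397 0.08357508 0.25044041] [ 9.69638697e-01 -2.44518458e-01  3.37894177e-03 -3.23081739e-04] [ 0.60548098 -1.03134612 -0.02781001]
```

View pics/w6.png

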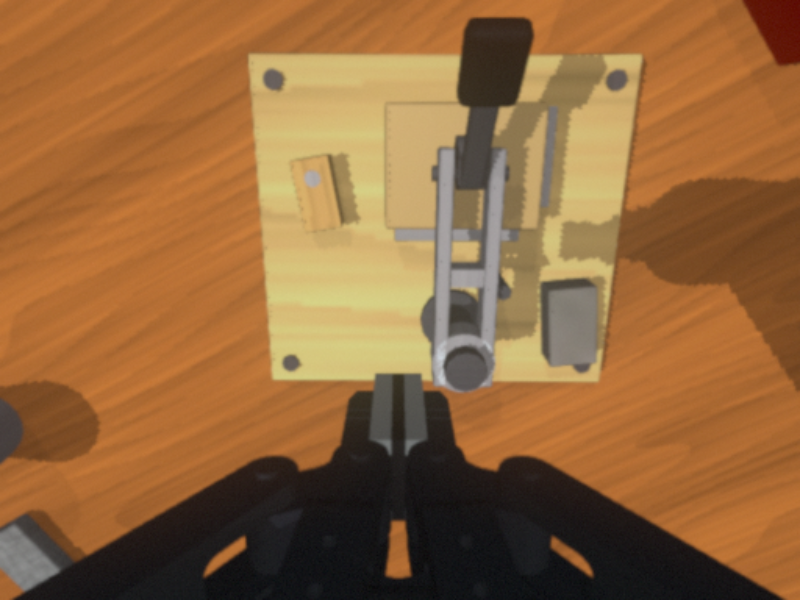

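The strap runs straight up over the stone, from the nut (465,368) to the bar ends (470,150), parallel to the board's sides. The right bar is against the pin (505,285). The lever is still up with its pad at (496,62), and the wedge, stone and rubbing block look undisturbed. Next I measure the pad.

```bash
python3 - <<'E'
from h import *
z=np.load("pics/w6.npz");T=z["T"];p=z["p"].astype(int)
f=lambda u,v:(u*.64-.18,v*.64-.18)
n=onplane("wrist",[f(465,368)],.107,T)[0];e=onplane("wrist",[f(439,152),f(504,152)],.095,T)
print(n,e.mean(0),"ang",np.arctan2(*(e.mean(0)-n)[[1,0]]))
vv,uu=np.mgrid[10:70,285:345];uv=np.c_[uu.ravel(),vv.ravel()];P=bydepth("wrist",uv,z["d"],T)
dark=p[uv[:,1],uv[:,0]].max(1)<60
post=np.array([.5297,.0752]);
for nm,uvp in dict(padlow=(490,95),padmid=(495,62),padtop=(500,28)).items():
    q=bydepth("wrist",[np.round(f(*uvp))],z["d"],T)[0];print(nm,q.round(4),"r",np.linalg.norm(q[:2]-post).round(4),"ang",np.arctan2(*(q[:2]-post)[::-1]).round(3))
k=dark&(P[:,2]>.11)&(P[:,2]<.2);q=P[k];print(k.sum(),q.mean(0),q[:,2].min(),q[:,2].max())
rr=(q[:,:2]-post)@[np.cos(-.5),np.sin(-.5)];print(np.percentile(rr,[2,50,98]),np.polyfit(rr,q[:,2],1))
# stone position
for z0,uvp in((.063,(386,103)),(.063,(386,229))):print(onplane("wrist",[f(*uvp)],z0,T))
a=onplane("top",[(.2*500,0)],0)
print("lateral pad",np.mean((q[:,:2]-post)@[np.sin(.5),np.cos(.5)]))
E
```

```text
[0.53138681 0.07385355 0.107     ] [0.6311461  0.01974403 0.095     ] ang -0.4969901776091511
padlow [0.6521 0.0077 0.1388] r 0.1398 ang -0.504
padmid [0.662  0.002  0.1479] r 0.1512 ang -0.505
padtop [ 0.6715 -0.0028  0.1559] r 0.1618 ang -0.503
1943 [0.6619878  0.00284841 0.14767212] 0.13274962033276996 0.15717746706495056
[0.13696632 0.15104618 0.16465191] [0.78369601 0.02950591]
[[0.67325732 0.0465694  0.063     ]]
[[0.61253759 0.07983607 0.063     ]]
lateral pad -7.234059587357803e-05
```

Pad centre is at r≈0.151, z≈0.148, in line with the strap (-0.50 rad) and consistent with an open lever. Moving the shut fingertips above it.

```bash
python3 -m inch '[3,-3.8,0,0,3.1,-3.8,0,0,0,0,-3.5,0,0,0,-3,0,0,0,0,0]'; python3 -m inch '[0,0,-1,0,0,0,-0.5,0,0,0,0,0]';
```

```text
t: 6.95
tcp_pos: [0.6471, 0.0083, 0.1763]
tool_rot: [0.97, -0.245, -0.006, 0.001]
force: [-0.6, -0.6, 0.2]
finger_gap: -0.002
t: 7.32
tcp_pos: [0.6504, 0.0078, 0.1665]
tool_rot: [0.97, -0.244, 0.0, 0.0]
force: [0.2, 0.6, -0.5]
finger_gap: 0.0
```

```bash
python3 -m inch '[0,0,-0.2,0,0.59,-0.32,-0.64,0,0.59,-0.32,-0.64,0,0,0,0,0]'; python3 -m inch '[0.44,-0.24,-0.8,0,0.44,-0.24,-0.8,0,0,0,0,0]'
python3 - <<'E'
from h import *
s=manip.sense();p,d=optics.snapshot("wrist")
cv2.imwrite("pics/w7.png",cv2.resize(p[:,:,::-1],(800,600)))
print(s["t"],s["tcp_pos"],s["force"])
E
```

```text
t: 7.82
tcp_pos: [0.6625, 0.0009, 0.1507]
tool_rot: [0.97, -0.245, -0.0, 0.0]
force: [0.5, 1.2, 0.0]
finger_gap: 0.002
t: 8.2
tcp_pos: [0.6711, -0.0038, 0.1347]
tool_rot: [0.97, -0.245, -0.0, -0.0]
force: [-0.2, 0.6, -0.1]
finger_gap: 0.001
8.2 [ 0.67114887 -0.00376776  0.13471736] [-0.22297861  0.61773576 -0.09523529]
```

View pics/w7.png

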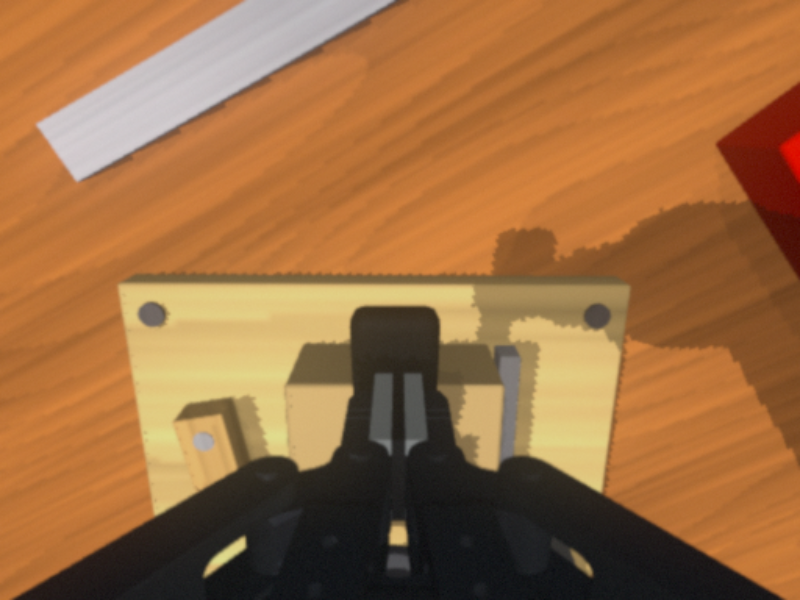

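The fingertips (398,375) overlap the near part of the pad (395,345), but the force reads about zero. I'll check the pad's height by depth.

```bash
cat > pad.py <<'E'
from h import *
from scipy.spatial.transform import Rotation as R
import sys
s=manip.sense();p,d=optics.snapshot("wrist")
X=np.array(optics.camera_model("wrist")["tool_from_camera"])
W=np.eye(4);W[:3,:3]=R.from_quat(s["tool_rot"]).as_matrix();W[:3,3]=s["tcp_pos"];T=np.linalg.inv(W@X)
f=lambda u,v:(u*.64-.18,v*.64-.18);post=np.array([.530,.0748])
print(s["t"],s["tcp_pos"].round(4),s["force"].round(1),"tip r",np.linalg.norm(s["tcp_pos"][:2]-post).round(4),"tip z",s["tcp_pos"][2].round(4)-.019)
v=np.arange(290,376,8) if len(sys.argv)<2 else np.arange(int(sys.argv[1]),int(sys.argv[2]),8)
for x in v:
    q=bydepth("wrist",[np.round(f(395,x))],d,T)[0];print(x,"r",np.linalg.norm(q[:2]-post).round(4),"z",q[2].round(4))
cv2.imwrite("pics/pad_%.2f.png"%s["t"],cv2.resize(p[:,:,::-1],(800,600)))
E
python3 pad.py
```

```text
8.25 [ 0.6708 -0.0036  0.1347] [-0.6  0.2  0.5] tip r 0.1611 tip z 0.11569999999999998
290 r 0.166 z 0.0187
298 r 0.1615 z 0.019
306 r 0.19 z 0.1127
314 r 0.189 z 0.1164
322 r 0.1879 z 0.12
330 r 0.186 z 0.1209
338 r 0.1827 z 0.1186
346 r 0.1804 z 0.1189
354 r 0.1771 z 0.1168
362 r 0.1742 z 0.1168
370 r 0.1714 z 0.1163
```

The lever is following: the pad now slopes about 0.28 rad with its outer edge at z 0.12. Continuing down.

```bash
python3 -m inch '[0.5,-0.27,-0.9,0,0.5,-0.27,-0.7,0,0,0,0,0]'; python3 -m inch '[0,0,-0.3,0,0,0,0,0]'; python3 pad.py
```

```text
t: 8.68
tcp_pos: [0.6801, -0.0084, 0.1188]
tool_rot: [0.97, -0.245, -0.001, -0.0]
force: [0.4, 0.5, 0.1]
finger_gap: -0.002
t: 8.93
tcp_pos: [0.6807, -0.0086, 0.1183]
tool_rot: [0.97, -0.244, -0.0, -0.0]
force: [-4.1, 1.7, 10.0]
finger_gap: 0.0
8.925 [ 0.6807 -0.0086  0.1183] [-4.1  1.7 10. ] tip r 0.1723 tip z 0.0993
290 r 0.1766 z 0.0002
298 r 0.1723 z 0.0013
306 r 0.1691 z 0.0033
314 r 0.1688 z 0.0134
322 r 0.1667 z 0.018
330 r 0.1937 z 0.0958
338 r 0.1922 z 0.0982
346 r 0.1901 z 0.099
354 r 0.188 z 0.0999
362 r 0.1846 z 0.099
370 r 0.1828 z 0.1004
```

```bash
python3 -m inch '[0,0,-0.3,0,0,0,0,0]'; python3 -m inch '[0,0,-0.3,0,0,0,0,0,0,0,0,0]'; python3 pad.py
```

```text
t: 9.22
tcp_pos: [0.6808, -0.0086, 0.118]
tool_rot: [0.97, -0.244, 0.0, -0.0]
force: [-8.7, 1.4, 22.4]
finger_gap: -0.001
t: 9.6
tcp_pos: [0.6809, -0.0086, 0.1177]
tool_rot: [0.97, -0.244, 0.001, 0.0]
force: [-12.0, 2.5, 32.7]
finger_gap: -0.001
9.6 [ 0.6809 -0.0086  0.1177] [-12.    2.5  32.7] tip r 0.1724 tip z 0.0987
290 r 0.177 z -0.0003
298 r 0.173 z 0.0017
306 r 0.1687 z 0.0006
314 r 0.169 z 0.0126
322 r 0.1675 z 0.0186
330 r 0.1938 z 0.0951
338 r 0.1921 z 0.0971
346 r 0.1904 z 0.0988
354 r 0.1879 z 0.0987
362 r 0.1856 z 0.1001
370 r 0.1822 z 0.0981
```

The reaction climbs steeply with almost no motion and the pad is level at z≈0.099, so the lever is fully down. Lifting straight off, then looking.

```bash
python3 -m inch '[0,0,1.5,0,0,0,3,0,0,0,5,0,-4,3,4,0,-5,3,0,0,0,0,0,0]'; python3 - <<'E'
from h import *
from scipy.spatial.transform import Rotation as R
s=manip.sense();p,d=optics.snapshot("wrist")
X=np.array(optics.camera_model("wrist")["tool_from_camera"])
W=np.eye(4);W[:3,:3]=R.from_quat(s["tool_rot"]).as_matrix();W[:3,3]=s["tcp_pos"];T=np.linalg.inv(W@X)
np.savez("pics/w8.npz",p=p,d=d,T=T);cv2.imwrite("pics/w8.png",cv2.resize(p[:,:,::-1],(800,600)));print(s["t"],s["tcp_pos"],s["force"])
E
```

```text
t: 10.4
tcp_pos: [0.5866, 0.0528, 0.2439]
tool_rot: [0.97, -0.243, -0.003, 0.0]
force: [0.7, -0.3, 0.1]
finger_gap: -0.001
10.4 [0.58656296 0.05276574 0.24389407] [ 0.70843474 -0.33330465  0.07303266]
```

View pics/w8.png

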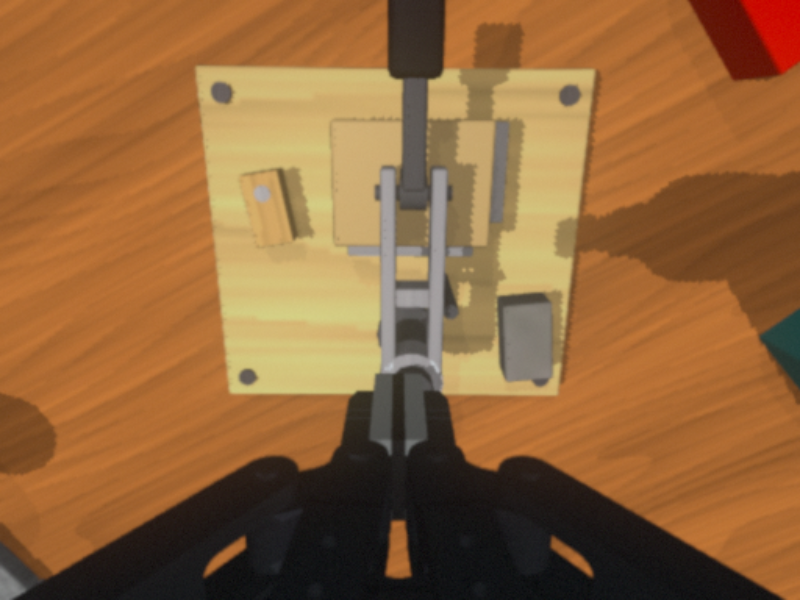

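The strap is in line over the stone, the lever (413,130) is straight and level, and the stone is against both fences. I'll move clear of the top camera and compare with the first picture.

```bash
python3 -m inch '[-3,-5,0,0,-3,-5,0,0,-3,-5,0,0,-2,-5,0,0,-2,-5,0,0,-2,-5,0,0,-2,-5,0,0,0,-5,0,0,0,-5,0,0,0,0,0,0,0,0,0,0,0,0,0,0]'; python3 - <<'E'
from h import *
z=np.load("pics/top0.npz");p,d=optics.snapshot("top")
c=p[140:250,175:290,::-1];cv2.imwrite("pics/t9.png",cv2.resize(c,None,fx=5,fy=5,interpolation=cv2.INTER_CUBIC))
cv2.imwrite("pics/t9f.png",cv2.resize(p[:,:,::-1],(800,600)))
vv,uu=np.mgrid[140:250,175:290];uv=np.c_[uu.ravel(),vv.ravel()]
for nm,D in(("before",z["d"]),("after",d)):
    P=bydepth("top",uv,D);b=(P[:,:2]-[.53,.0748]);bx=b@[.8776,-.4794];by=b@[.4794,.8776]
    k=(P[:,2]>.054)&(P[:,2]<.071)&(abs(by)<.07)&(bx>.03)&(bx<.14)
    l=k&(by>.022)
    print(nm,"x lo/hi",np.percentile(bx[l],[1,99]).round(4),"y hi",np.percentile(by[k],99.5).round(4),"y lo",np.percentile(by[k],.5).round(4),"z",np.median(P[k,2]))
    k=(P[:,2]>.075)&(bx>.16)&(bx<.195)&(abs(by)<.012);print(k.sum(),"pad z",np.median(P[k,2]) if k.any() else 0)
s=manip.sense();print(s["t"],s["tcp_pos"],np.abs(s["qd"]).max())
E
```

```text
t: 11.95
tcp_pos: [0.422, -0.3986, 0.2442]
tool_rot: [0.97, -0.244, -0.0, -0.0]
force: [-0.7, -0.1, -0.9]
finger_gap: 0.003
before x lo/hi [0.0696 0.1386] y hi 0.0448 y lo -0.0444 z 0.06282318594324754
0 pad z 0
after x lo/hi [0.0698 0.1388] y hi 0.0447 y lo -0.0446 z 0.06320177987995779
81 pad z 0.10098369960518472
12.0 [ 0.42206604 -0.39853757  0.24439962] 0.005151432233471438
```

View pics/t9.png

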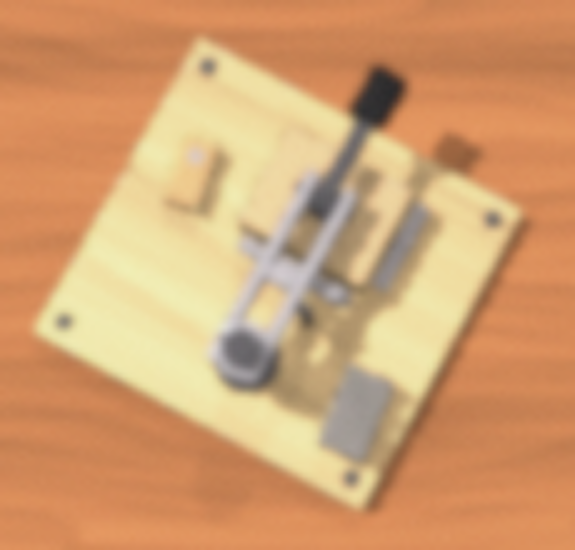

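View pics/t9f.png

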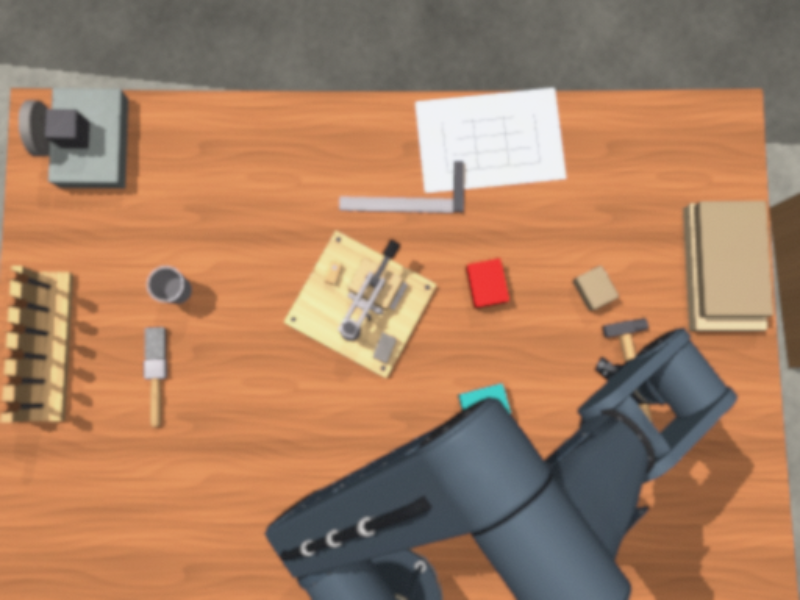

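The clamp is closed with the lever level, the stone has moved less than 1 mm, and everything else visible is in place. The hand is well clear at z 0.24. Handing in.

```bash
python3 -c "
from station import job
print(job.sign_off())"
```

```text
the job is handed in; nothing more can be done
None
```

The sandstone block is clamped, and I handed the job in at about 12 s; no verdict was reported.

**What I did:** With the gripper shut, I swung the strap round with the outside of a finger until it met its stop. There the force rose to about 10 N with no further motion. I backed off and checked that the lever was still up, then pushed the pad down along its arc with the fingertips until it was hard against its end, at about 33 N. I then lifted off and moved the hand away.

**Last checks:**
- **Strap:** its direction measured -0.497 rad after the swing, against the board's x axis at -0.50. After clamping I judged it only by eye, and it still lay in line over the stone.
- **Lever:** the pad was level at 99–101 mm above the bench; 99 mm is fully down.
- **Stone:** its edges moved less than 0.5 mm between the before and after pictures.
- **Other things:** everything visible stayed where it was. At the end the arm hid most of the hammer's handle and part of the turquoise block from the top camera, but it never went near them.
- **Not measured:** I could not measure the cam's force on the stone directly, so I inferred it from the lever being at its end.
- **Small disagreement:** before the push, the lever's angle read about 0.67 rad from the pad's slope and 0.75 rad from the pad's position. Both are well within the "still up" limit.

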